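# Load a thread spool onto the stand's spindle

## Task

Take the spindle by its wooden handle out of the thread stand and thread it through the bore of the ochre spool lying in its cradle until you feel its stop collar press the spool firmly against the red sprung stop: hold about 10 N for half a second, never more than 20 N. Then lift the spool out on the spindle and hang the spindle gently back in both notches of the stand just as it lay before, so that the spool hangs free between the posts, and let go. Leave the black spool and the other things where they are.

Things in the scene. Friction and masses are not known exactly. Their poses are not given: they have to be found in the camera images.
- spindle: Spindle lying in the stand, about 105 g: flat-sided dark wooden handle 70 long x 18 wide x 22 high mm, with a round steel rod 8 mm in diameter. Origin at the handle's middle on the rod's axis; x along the rod to the nose, z up. Handle x -35 to +35 mm, brass ferrule to +40, then rod. A collar 23 mm in diameter, 8 mm thick, is clamped on the rod, its face anywhere from x +76 to +106 mm (not reported).
- spindle_nose (a point): tip of the spindle's nose, 215 mm from the handle's middle; the last 15 mm taper from 8 to 3 mm in diameter
- spool: Wooden spool of ochre (golden brown) thread lying on its side in its cradle, bore level: 50 mm long, flanges 54 mm in diameter and 6 thick, thread 45 mm in diameter, bore 12 mm in diameter right through; 55 to 105 g. Origin at its middle on the bore's axis; x along the bore, at the start in the direction in which the spindle goes in (toward the red stop); y and z turn as it rolls.
- cradle: Cradle of the ochre spool, fixed to the bench: wooden base 105 x 76 x 12 mm, two sloping beds. Origin on the bench top under the spool's middle; x is the direction in which the spindle goes in, entry side (-x) open; bore axis 55 mm above the origin. Both cradles look alike and may change places.
- cradle_stop (a point): middle of the front face of the cradle's red stop plate, on the bore axis, 0.5 mm behind the spool. The plate (top 67 mm above the bench) yields in x by springs, 5 N per mm over 12 mm. Plate and the steel posts behind it are forked: a slot 24 mm wide, open upward, lets the rod through. This point marks the unpressed place and does not move with the plate.
- stand: Thread stand, fixed to the bench: wooden base 160 x 76 x 14 mm, two posts 10 mm thick at x -60 and +60 mm, each with an upward brass 90 degree V notch 37 mm wide at its mouth; tips 109 mm high. Origin on the bench top under its middle; x points as the spindle's x at the start. A rod in the notches has its axis 95 mm above the origin; at the start the handle's middle is at x -115 (+-2) mm, y 0.
- spare_spool: the same kind of spool with black thread in its own cradle; leave alone
- spare_cradle: cradle of the black spool, same shape as the other cradle, fixed to the bench
- thread_spool_1: bystander: small standing spool of cream thread, 48 mm in diameter, 52 mm high, origin under its middle
- thread_spool_3: bystander: small standing spool of orange-brown thread, 40 mm in diameter, 64 mm high, origin under its middle
- beeswax: bystander: lump of yellow wax 38 x 53 x 24 mm, origin under its middle
Things that resemble listed ones, but are neither listed nor needed, are in the scene too. What is shaped like the spool but green or pink is not meant.

How it is judged:
By the outcome, as a careful person would: the job done as asked, in the order asked, and still so for the second after the job is handed in, with the robot touching nothing.
It also fails if it takes over 66 s, if anything falls off the work surface, if the arm or the gripper's body presses on something with over 40 N, if the wrist force passes 120 N, or if a joint passes its speed limit or range.

## Robot

A 7-joint arm with a two-finger parallel gripper is mounted at the origin on a cart in front of the work surface, level with it; the furniture and walls round the work are solid. World frame = base frame: x ahead of the robot, y to its left, z up, the work surface at z = 0. Lengths are in m, angles in rad, forces in N, time in s.
With the tool pointing down it reaches from about 0.4 to 0.85 m from the base axis. Payload 10.4 kg.
Tool frame: the origin (TCP) lies between the finger pads; the fingertips stand 11 mm ahead of it and the grasp point (between the pads) lies 8 mm behind it; z points along the fingers, y is the direction in which the jaws open and shut (so a half turn about z gives the same grasp; the last joint's range is limited). The gripper opens to 85 mm and grips with 20 to 120 N. Pads are 22 mm wide; open, the fingers measure 114 mm over their backs; the gripper's body (76 mm by 85 mm) begins 54 mm behind the grasp point. The pads swing forward as they close: fully open they stand 13 mm farther back than shut.
Start: joints at [1.243, 0.332, -0.065, 1.46, 0.022, 1.35, -0.088], TCP at [0.188, -0.596, 0.242] pointing down, gripper open.
Joint ranges: [-2.6, 2.6], [-0.5, 2.12], [-1.47, 1.34], [0.16, 2.42], [-1.27, 4.41], [0.06, 2.06], [-2.6, 2.6]. Speed limits (rad/s): [2.22, 2.22, 2.79, 2.79, 3.14, 3.14, 3.14].

## Interface

Orientations are given as a unit quaternion [x, y, z, w].
In Python, from workcell import bot gives the robot as it stands.
- The arm moves only by the tool apply_moves, never from a script. Its argument "deltas" is a list that holds one entry, the list of rows, each a list of 5 numbers: the finger opening in cm, from 0 to 8.54, then the shift along the tool's x, y, z in cm, then the turn about the tool's z in degrees. A call has 1 to 10 rows; each row is the pose to reach, as a shift and turn from the pose commanded when the call began, along the tool's axes at that moment; what a row does not reach only later rows make up. A row lasts 1/12 s, in which the tool goes at most 41.7 mm and 7.16 degrees, less where a joint would pass 70% of its speed; a pose out of reach is approached as far as the arm can. A call with a gripper value outside its range is refused whole. The fingers move at their own pace and stop on an object; "grip_force" is the grip in N (left out, the last holds). Time passes only in rows, so rows that repeat a pose let the fingers close. It gives the time, the measured TCP pose, the force and the opening at its end, in the units of the state.
- bot.sense(): the state, without advancing time (a new reading comes with each control period).
- bot.grab_frame(name): name is "scene" or "top" or "wrist"; returns a dict with "frame" (384x512x3 uint8, red, green, blue), "range_z" (384x512 float32, m along the optical axis (not along the pixel's ray), 0 where there is no reading), "fx", "fy", "cx", "cy" (pixels), "camera_from_world" (4x4, takes a point from world to camera coordinates). Camera axes: x right, y down, z forward; pixel columns grow to the right and rows downward; lengths in m; the calibration is good to about 2 mm. A picture is of the moment at which its call begins.
- bot.job_done(): hands the job in, once; it reports no verdict.
The state is a dict: "t": time; "q": joint angles; "joint_vel": joint speeds; "tau": joint torques, N m; "position": TCP position; "tool_rot": TCP orientation; "contact_force": force on the tool from outside, world axes, zero at the start; "torque": the same for the moment, N m; "grip_width": opening from 0.0 (shut) to 1.0 (fully open).
Only numpy, scipy, OpenCV 4.12 (cv2) and the standard library are available. Lean on these libraries where they do the work, as an engineer would, in place of code of your own. Each camera call takes 0.05 s, during which the arm holds its last target. There are 200 camera calls.

## Working session

There is one attempt and no reset: what is moved stays moved. The work goes in short steps, Python scripts to look and compute and a tool call to move; the robot and the scene stay as the last step left them, time stands still between calls to the robot, and variables do not carry over. Pictures are saved under pics/ and viewed, about 8 in all and at most 12, crops included, and the job is handed in when it is done.

Besides the shell and the picture viewer there is one more tool, called after "Request:" as name([rows], argument=value, ...), one row to a line, values as JSON. apply_moves: Moves the arm, as the interface text tells. Its arguments: {"type":"object","properties":{"deltas":{"type":"array","items":{"type":"array","items":{"type":"array","items":{"type":"number"}}}},"grip_force":{"type":"number"}},"required":["deltas"]}

```bash
mkdir -p pics; ls; cat > h.py <<'E'
import numpy as np, cv2, json
from workcell import bot
def grab(n):
    f=bot.grab_frame(n); np.savez(f'{n}.npz',**{k:np.asarray(v) for k,v in f.items()}); return f
def load(n): return dict(np.load(f'{n}.npz'))
def world(f,u,v,z=None):
    """pixel -> world: by depth, or on the plane z"""
    T=np.linalg.inv(f['camera_from_world']); d=np.array([(u-f['cx'])/f['fx'],(v-f['cy'])/f['fy'],1.])
    if z is None: s=f['range_z'][int(round(v)),int(round(u))]
    else: s=(z-T[2,3])/(T[:3,:3]@d)[2]
    return T[:3,:3]@(d*s)+T[:3,3]
def cloud(f):
    T=np.linalg.inv(f['camera_from_world']); h,w=f['range_z'].shape
    u,v=np.meshgrid(np.arange(w),np.arange(h)); r=f['range_z']
    P=np.stack([(u-f['cx'])/f['fx']*r,(v-f['cy'])/f['fy']*r,r],-1)
    return P@T[:3,:3].T+T[:3,3]
def pix(f,p):
    c=f['camera_from_world'][:3,:3]@np.asarray(p)+f['camera_from_world'][:3,3]
    return f['fx']*c[0]/c[2]+f['cx'],f['fy']*c[1]/c[2]+f['cy']
def save(f,name,box=None,k=1):
    im=f['frame'][...,::-1]
    if box: im=im[box[1]:box[3],box[0]:box[2]]
    cv2.imwrite(f'pics/{name}.png',cv2.resize(im,None,fx=k,fy=k,interpolation=cv2.INTER_CUBIC))
E
python3 - <<'E'
from h import *
print(bot.sense())
for n in('scene','top'):
    f=grab(n); print(n,f['fx'],np.linalg.inv(f['camera_from_world']).round(3).tolist())
a=load('scene')['frame'];b=load('top')['frame']
cv2.imwrite('pics/a.png',cv2.resize(np.vstack([a,b])[...,::-1],(400*1,600)))
save(load('top'),'top',None,1.5); save(load('scene'),'scene',None,1.5)
E
```

```text
pics
{'t': 0.0, 'q': array([ 1.24337538,  0.33287084, -0.06467388,  1.46095679,  0.02157437,
        1.34993735, -0.08854486]), 'joint_vel': array([-9.65732026e-04,  4.41801494e-04, -1.76033703e-03, -5.53275861e-04,
        6.76161740e-05, -2.08357483e-04, -1.37366459e-03]), 'tau': array([-8.55841918e-04, -6.25455022e+01,  4.85322531e-02, -3.91603732e+01,
        1.61994004e-02,  1.00991849e-02,  3.35173024e-05]), 'position': array([ 0.18744962, -0.59582985,  0.24150913]), 'tool_rot': array([ 9.88411807e-01,  1.51794444e-01, -1.39062852e-04, -7.25842250e-04]), 'contact_force': array([0.67773958, 0.53206842, 0.61809841]), 'torque': array([-0.03751108,  0.0255737 ,  0.04830081]), 'grip_width': 1.002982655219122}
scene 438.1522523269723 [[-0.876, -0.335, 0.347, 0.123], [-0.482, 0.637, -0.602, 0.661], [-0.02, -0.694, -0.719, 0.873], [0.0, 0.0, 0.0, 1.0]]
top 394.25160637647673 [[0.003, -0.99, 0.142, 0.336], [-1.0, -0.004, -0.006, 0.022], [0.006, -0.142, -0.99, 1.225], [0.0, 0.0, 0.0, 1.0]]
```

View pics/top.png

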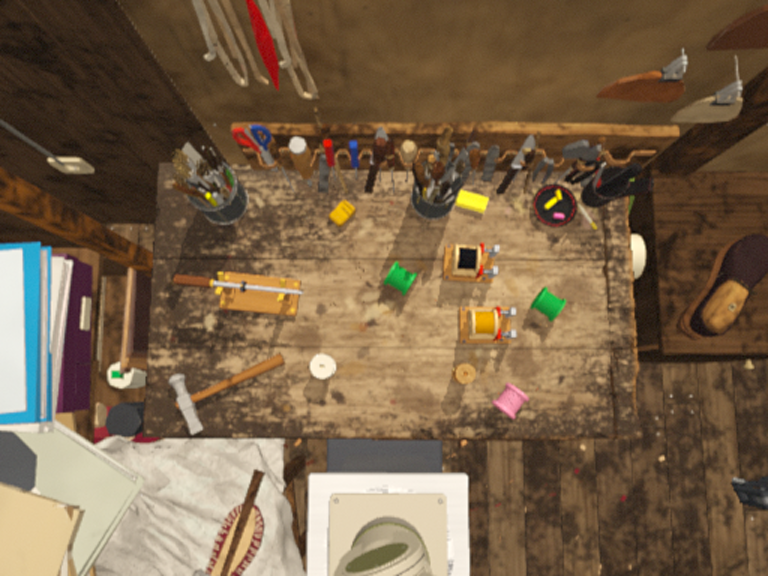

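View pics/scene.png

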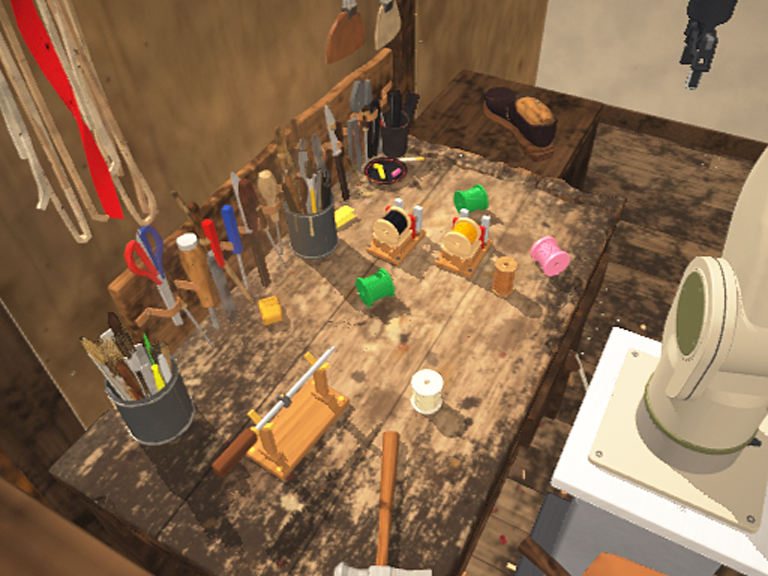

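Candidates for the spool (pixels in the top view at 1.5x): ochre in cradle (486,323), which I choose; black (468,261), green (400,278) and (548,303), pink (510,400), orange-brown small (465,373). For the spindle: the dark handle in the stand at (192,281), which I choose; the hammer handle at (235,380) is the lookalike. The entry side is left (+y) and the red stop is right.

```bash
python3 - <<'E'
from h import *
def line(P):
    m=P.mean(0); d=np.linalg.svd(P-m)[2][0]; return m,d*(-np.sign(d[1]))
for n in('top','scene'):
    f=load(n); C=cloud(f); hsv=cv2.cvtColor(f['frame'],cv2.COLOR_RGB2HSV); H,S,V=[hsv[...,i].astype(int) for i in range(3)]
    z=C[...,2]; x=C[...,0];y=C[...,1]
    print(n,'table z',np.median(z[(abs(x-.3)<.03)&(abs(y+.0)<.1)]))
    def comp(m,near):
        k,l,st,ce=cv2.connectedComponentsWithStats(m.astype(np.uint8)); 
        return k,l,st,ce
    # stand region
    R=(abs(x-.40)<.2)&(y>.15)&(y<.5)&(z>.08)&(z<.125)
    rod=R&(S<60)&(V>90)
    v,u=np.where(rod);print('rod n',len(u),line(C[rod][:,:2]) if len(u)>5 else '', C[rod][:,2].min(),C[rod][:,2].max(), C[rod][:,1].min(),C[rod][:,1].max())
    # handle
    R=(abs(x-.40)<.2)&(y>.25)&(y<.6)&(z>.085)&(z<.125)&(S>90)&(V<150)
    P=C[R]; print('handle',len(P),P.min(0).round(4),P.max(0).round(4),line(P[:,:2]))
    # ochre
    oc=(H>15)&(H<26)&(S>190)&(z>.04)&(z<.1)&(y<-.1)&(y>-.25)&(x>.2)&(x<.6)
    k,l,st,ce=cv2.connectedComponentsWithStats(oc.astype(np.uint8)); i=1+np.argmax(st[1:,4]); print('ochre',st[i],ce[i],C[l==i].mean(0), world(f,*ce[i],.0775))
    sp=(abs(x-C[l==i].mean(0)[0])<.05)&(abs(y-C[l==i].mean(0)[1])<.05)&(z>.06)
    P=C[sp]; print('spool all',len(P),P.min(0),P.max(0),np.median(P,0))
    red=(np.minimum(H,180-H)<8)&(S>150)&(z>.03)&(z<.09)&(y<-.1)&(y>-.35)&(x>.2)&(x<.6)
    k,l,st,ce=cv2.connectedComponentsWithStats(red.astype(np.uint8)); 
    for i in range(1,k):
        if st[i,4]>4: print('red',st[i],ce[i],C[l==i].mean(0))
f=load('top'); a=f['frame'][...,::-1]
A=cv2.resize(a[165:225,105:210],None,fx=6,fy=6,interpolation=2); B=cv2.resize(a[150:240,285:355],None,fx=6,fy=6,interpolation=2)
c=np.zeros((600,800,3),np.uint8); A=cv2.resize(A,(450,257)); c[:257,:450]=A; B=cv2.resize(B,(340,437)); c[:437,455:795]=B
s=load('scene')['frame'][...,::-1]; D=cv2.resize(s[225:325,135:235],(340,340)); c[258:598,:340]=D; cv2.imwrite('pics/crop.png',c)
E
```

```text
top table z 0.0008772747852390239
rod n 141 (array([0.51262122, 0.25516525]), array([-0.10291716, -0.99468993])) 0.08978812634170596 0.10499885927966002 0.16694459565948924 0.3370304391128074
handle 207 [0.5049 0.2757 0.085 ] [0.5996 0.5988 0.125 ] (array([0.53850272, 0.41655764]), array([-0.32649202, -0.94519996]))
ochre [317 208  13  14 172] [322.65116279 214.52325581] [ 0.45031332 -0.18822546  0.07426546] [ 0.44996616 -0.18763621  0.0775    ]
spool all 313 [ 0.4199557  -0.22095208  0.06024967] [ 0.47921912 -0.16290036  0.08619517] [ 0.44825973 -0.19087202  0.07420075]
red [321 165   2   3   6] [321.5 166. ] [ 0.5971272  -0.18910124  0.0678962 ]
red [318 177   4   8  18] [319.88888889 180.38888889] [ 0.55384253 -0.18395941  0.06438777]
red [331 205   3   5  10] [332.1 206.8] [ 0.47383862 -0.21765191  0.06892828]
red [330 220   4   6  16] [332.0625 222.9375] [ 0.42629501 -0.21683867  0.0664884 ]
scene table z 0.00021257444381078683
rod n 261 (array([0.51295283, 0.26200226]), array([-0.09975048, -0.99501248])) 0.09038634501253517 0.10671193898513509 0.17032865083412413 0.3374929055263559
handle 257 [0.5051 0.2781 0.0851] [0.5376 0.4148 0.1087] (array([0.52049934, 0.38194833]), array([-0.10058246, -0.99492873]))
ochre [302 148  16  15 128] [310.75     153.484375] [ 0.44550416 -0.1893702   0.0717863 ] [ 0.44318455 -0.18326741  0.0775    ]
spool all 323 [ 0.4188545  -0.23888924  0.06001726] [ 0.48363896 -0.1565781   0.08562169] [ 0.44675579 -0.18736493  0.07283784]
red [272 143   5  13  37] [274.81081081 148.54054054] [ 0.5516972  -0.18092694  0.05347513]
red [302 145   3   6  10] [302.7 146.9] [ 0.48073522 -0.21443876  0.06229541]
red [319 150   5  12  31] [321.09677419 155.48387097] [ 0.4240488 -0.2147048  0.0531351]
```

View pics/crop.png

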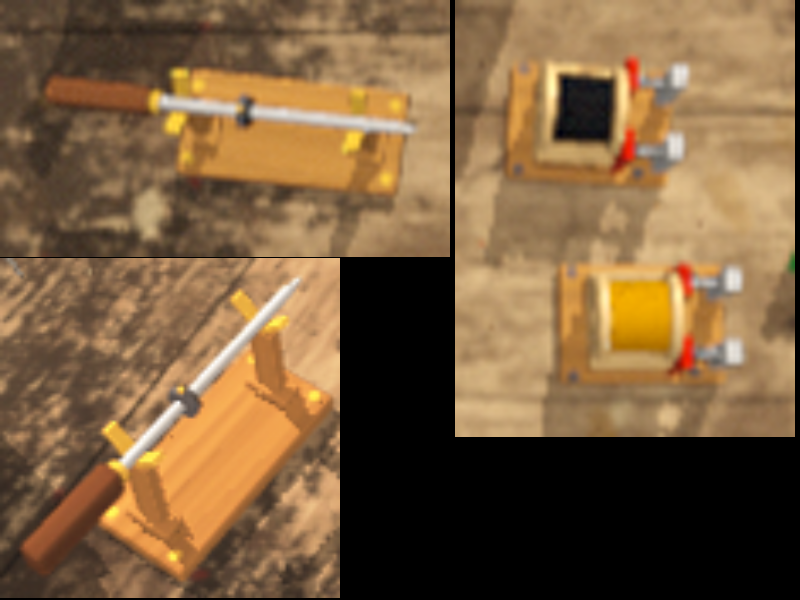

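Crop check: the dark wooden handle lies on the stand, with the collar at about (245,110) in the crop. The ochre thread spool is in the lower cradle at (640,315), with its red stop at right (685,280 and 685,358). The choice is confirmed. Next I move to a wrist view over the spool.

Request:
apply_moves([
  [[8.5,3.4,-3.1,-0.6,-6],[8.5,6.8,-6.2,-1.2,-12],[8.5,10.2,-9.3,-1.8,-18],[8.5,13.6,-12.4,-2.4,-24],[8.5,17,-15.5,-3,-31],[8.5,20.4,-18.6,-3.6,-38],[8.5,23.8,-21.7,-4.2,-45],[8.5,27.2,-24.8,-4.8,-52],[8.5,30.6,-27.9,-5.4,-59],[8.5,33.9,-31.3,-6,-66.8]],
])

```text
t: 0.93
position: [0.3946, -0.2364, 0.2963]
tool_rot: [0.743, 0.669, -0.0, 0.0]
contact_force: [0.8, -0.0, 0.6]
grip_width: 0.992
```

```bash
cat > st.py <<'E'
from h import *
from scipy.spatial.transform import Rotation as Ro
def st(pr=True):
    s=bot.sense(); R=Ro.from_quat(s['tool_rot']).as_matrix()
    if pr: print('t',round(float(s['t']),2),'p',s['position'].round(4),'xaxis deg',np.degrees(np.arctan2(R[1,0],R[0,0])).round(2),'zax',R[:,2].round(4),'F',s['contact_force'].round(2),'T',s['torque'].round(2),'g',round(float(s['grip_width']),3),'q',s['q'].round(2))
    return s,R
E
python3 - <<'E'
from st import *
s,R=st(); f=grab('wrist'); save(f,'w1',None,1.2); T=np.linalg.inv(f['camera_from_world']); print(T.round(3), (R.T@(T[:3,3]-s['position'])).round(3))
E
```

```text
t 0.93 p [ 0.3946 -0.2364  0.2963] xaxis deg 83.96 zax [-2.e-04 -3.e-04 -1.e+00] F [ 0.78 -0.04  0.63] T [-0.01 -0.07 -0.06] g 0.992 q [ 0.91 -0.04 -0.45  1.77 -0.02  1.41  0.36]
[[ 0.994 -0.101 -0.029  0.401]
 [-0.105 -0.959 -0.265 -0.169]
 [-0.001  0.266 -0.964  0.427]
 [ 0.     0.     0.     1.   ]] [ 0.068 -0.    -0.131]
```

View pics/w1.png

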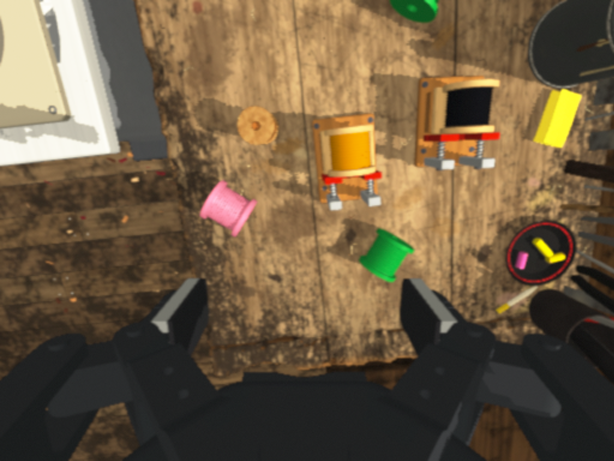

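Wrist view: the ochre spool is at (350,152), its red stop at (350,178) on the -y side, and the black spool is at (468,105). Now I fit cylinders to the clouds.

```bash
cat > fit.py <<'E'
from st import *
from scipy.optimize import least_squares
def cyl(P,r,g):
    # axis x = a + b*(y-y0), z = c ; robust
    y0=P[:,1].mean()
    def res(p):
        n=np.sqrt(1+p[1]**2); dx=(P[:,0]-p[0]-p[1]*(P[:,1]-y0))/n
        return np.hypot(dx,P[:,2]-p[2])-r
    s=least_squares(res,g,loss='soft_l1',f_scale=.001); return s.x.round(4),y0.round(4),np.abs(s.fun).mean().round(4)
def masks(f):
    C=cloud(f); h=cv2.cvtColor(f['frame'],cv2.COLOR_RGB2HSV); return C,h[...,0].astype(int),h[...,1].astype(int),h[...,2].astype(int)
E
python3 - <<'E'
from fit import *
for n in('top','scene','wrist'):
    f=load(n); C,H,S,V=masks(f); x,y,z=C[...,0],C[...,1],C[...,2]
    oc=(H>15)&(H<28)&(S>170)&(z>.05)&(z<.1)&(abs(y+.189)<.03)&(abs(x-.448)<.05)
    oc=cv2.erode(oc.astype(np.uint8),np.ones((3,3)))>0
    P=C[oc]; print(n,'thread',len(P),cyl(P,.0225,[.448,0,.055]))
    red=(np.minimum(H,180-H)<8)&(S>150)&(z>.03)&(z<.09)&(abs(y+.21)<.03)&(abs(x-.448)<.05)
    Q=C[red]; 
    if len(Q)>5:
        b=np.polyfit(Q[:,0],Q[:,1],1); print('red',len(Q),Q.mean(0).round(4),'slope dy/dx',b.round(3),'x',Q[:,0].min(),Q[:,0].max())
    fl=(abs(x-.448)<.03)&(z>.0785)&(z<.09)&(abs(y+.19)<.035); Q=C[fl]; print('flange tops',len(Q),Q.mean(0).round(4),Q[:,1].min(),Q[:,1].max())
    base=(z>.007)&(z<.017)&(abs(x-.448)<.07)&(abs(y+.19)<.09)&(S>90); 
    r=cv2.minAreaRect((C[base][:,:2]*1000).astype(np.float32)); print('base',base.sum(),r)
    if n!='wrist':
        rod=(abs(x-.51)<.05)&(y>.15)&(y<.335)&(z>.085)&(z<.105)&(S<60)&(V>110); print('rod',rod.sum(),cyl(C[rod],.004,[.51,.1,.095]))
E
```

```text
top thread 128 (array([0.4497, 0.0243, 0.0558]), np.float64(-0.1885), np.float64(0.0015))
red 26 [ 0.4446 -0.2172  0.0674] slope dy/dx [-0.017 -0.209] x 0.4199557030317806 0.4792191173797995
flange tops 81 [ 0.4489 -0.1893  0.081 ] -0.21213811880500794 -0.16404821825423296
base 329 ((449.5771179199219, -183.59494018554688), (105.02902221679688, 194.39004516601562), 15.073978424072266)
rod 134 (array([0.5124, 0.0952, 0.0965]), np.float64(0.2531), np.float64(0.0014))
scene thread 79 (array([ 0.4517, -0.1068,  0.0547]), np.float64(-0.1893), np.float64(0.0012))
red 41 [ 0.4379 -0.2146  0.0554] slope dy/dx [-0.    -0.215] x 0.41948787713868607 0.4836389585036217
flange tops 46 [ 0.4513 -0.1873  0.0808] -0.21246864150598 -0.15876282842509482
base 272 ((450.55712890625, -196.93197631835938), (106.46017456054688, 76.37236785888672), 89.8835220336914)
rod 234 (array([0.5138, 0.102 , 0.0956]), np.float64(0.2583), np.float64(0.001))
wrist thread 835 (array([ 0.4512, -0.0044,  0.0537]), np.float64(-0.1857), np.float64(0.0006))
red 165 [ 0.4471 -0.2154  0.0645] slope dy/dx [-0.006 -0.213] x 0.41931345689416366 0.4815223784187456
flange tops 187 [ 0.4506 -0.1849  0.0803] -0.21116314637187392 -0.1612981993957132
base 1268 ((451.28326416015625, -198.826171875), (75.94197845458984, 104.88536071777344), 0.288238525390625)
```

Request:
apply_moves([
  [[8.5,4,0.5,0,0],[8.5,8,1,0,0],[8.5,12,1.5,0,0],[8.5,16,2,0,0],[8.5,20,2.6,0,0],[8.5,24,3.1,0,0],[8.5,28,3.6,0,0],[8.5,32,4.1,0,0],[8.5,36,4.6,0,0],[8.5,40,5.2,0,0]],
])

```text
t: 1.82
position: [0.4903, 0.1549, 0.2962]
tool_rot: [0.746, 0.666, 0.0, 0.0]
contact_force: [0.5, -0.4, 0.1]
grip_width: 0.992
```

Request:
apply_moves([
  [[8.5,0,0,0,0],[8.5,0,0,0,0],[8.5,0,0,0,0],[8.5,0,0,0,0]],
])

```text
t: 2.15
position: [0.4904, 0.1519, 0.2959]
tool_rot: [0.746, 0.666, -0.0, 0.0]
contact_force: [-0.6, -0.6, -0.5]
grip_width: 0.998
```

```bash
cat > spin.py <<'E'
from fit import *
def spindle(f):
    C,H,S,V=masks(f); x,y,z=C[...,0],C[...,1],C[...,2]
    rod=(abs(x-.51-.1*(y-.25))<.015)&(y>.15)&(y<.34)&(z>.085)&(z<.105)&(S<60)&(V>110); P=C[rod]; print('rod',len(P),cyl(P,.004,[.51,.1,.095]),'y',P[:,1].min(),P[:,1].max())
    hd=(abs(x-.51-.1*(y-.25))<.02)&(y>.33)&(y<.44)&(z>.095)&(z<.115); Q=C[hd]
    r=cv2.minAreaRect((Q[:,:2]*1000).astype(np.float32)); print('handle',len(Q),r,np.median(Q[:,2]),'y',np.percentile(Q[:,1],[0,1,99,100]))
    col=(abs(x-.51-.1*(y-.25))<.013)&(y>.2)&(y<.33)&(z>.101)&(z<.112)&(V<110); K=C[col]; print('collar',len(K),np.percentile(K[:,1],[0,5,50,95,100]).round(4) if len(K) else '')
    return C
E
python3 - <<'E'
from spin import *
s,R=st(); f=grab('wrist'); spindle(f); save(f,'w2',None,1.2)
E
```

```text
t 2.15 p [0.4904 0.1519 0.2959] xaxis deg 83.5 zax [-2.e-04 -9.e-04 -1.e+00] F [-0.59 -0.58 -0.51] T [ 0.04 -0.03  0.06] g 0.998 q [ 0.46  0.15 -0.92  1.63  0.12  1.43 -0.59]
rod 926 (array([0.5136, 0.1027, 0.0943]), np.float64(0.2593), np.float64(0.0006)) y 0.16710175822409362 0.33689266948269936
handle 87 ((518.3185424804688, 333.4621887207031), (35.8359260559082, 6.862528324127197), 0.1990448534488678) 0.09788495534115671 y [0.33000878 0.33004195 0.3365861  0.33689267]
collar 100 [0.2774 0.2784 0.2812 0.2854 0.2866]
```

View pics/w2.png

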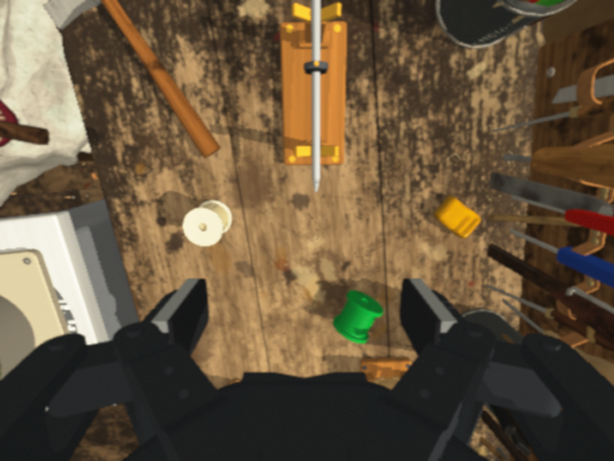

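Wrist view: the rod runs vertically at column 316, with the nose at (316,185) and the collar at (316,68). The handle is out of view above. Next I hover over it.

Request:
apply_moves([
  [[8.5,3.5,0.2,1,-0.1],[8.5,7,0.3,2.5,-0.2],[8.5,10.5,0.5,4,-0.3],[8.5,14,0.6,5.5,-0.4],[8.5,17.5,0.8,7,-0.5],[8.5,20.5,0.9,8.5,-0.6],[8.5,23.2,0.95,9.6,-0.6],[8.5,23.2,0.95,9.6,-0.6],[8.5,23.2,0.95,9.6,-0.6],[8.5,23.2,0.95,9.6,-0.6]],
])

```text
t: 3.03
position: [0.5262, 0.3815, 0.2003]
tool_rot: [0.742, 0.67, -0.0, 0.001]
contact_force: [0.7, -0.1, 0.0]
grip_width: 0.994
```

```bash
python3 - <<'E'
from spin import *
s,R=st(); f=grab('wrist'); C=spindle(f); save(f,'w3',None,1.2)
print(np.array(pix(f,[.526,.381,.106]))*1.2)
E
```

```text
t 3.03 p [0.5262 0.3815 0.2003] xaxis deg 84.13 zax [ 6.e-04 -8.e-04 -1.e+00] F [ 0.69 -0.13  0.  ] T [-0.03 -0.01  0.06] g 0.994 q [-0.07  0.57 -0.9   1.41  0.44  1.38 -1.08]
rod 541 (array([0.5178, 0.1017, 0.0946]), np.float64(0.2983), np.float64(0.0009)) y 0.2535195656068736 0.33773040346090405
handle 1762 ((518.823974609375, 372.53851318359375), (85.5707778930664, 36.7923583984375), 88.79486083984375) 0.10476298390603622 y [0.33001881 0.33041549 0.41458    0.41521184]
collar 69 [0.2795 0.2807 0.2861 0.2874 0.288 ]
[304.3110859  236.79097383]
```

View pics/w3.png

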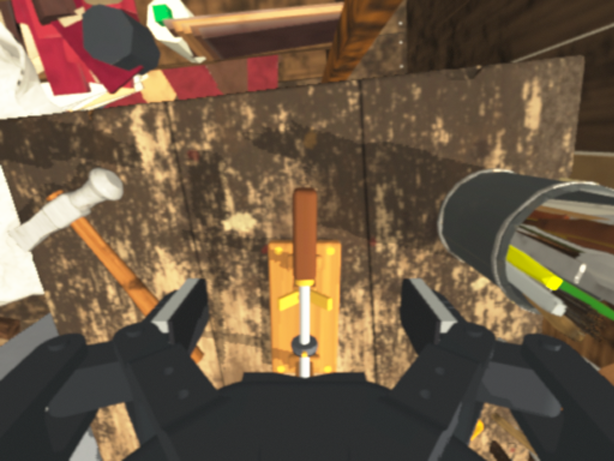

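Wrist view: the handle spans (304,188) to (304,280), centred between the fingers, and the collar is at (304,346). I descend and grip.

Request:
apply_moves([
  [[8.5,-0.1,0,2,0],[8.5,-0.1,0,5,0],[8.5,-0.1,0,8,0],[8.5,-0.1,0,10.3,0],[8.5,-0.1,0,11.3,0],[8.5,-0.1,0,11.3,0],[6,-0.1,0,11.3,0],[4,-0.1,0,11.3,0],[3,-0.1,0,11.3,0],[2.4,-0.1,0,11.3,0]],
], grip_force=30)

```text
t: 3.92
position: [0.5259, 0.3823, 0.0886]
tool_rot: [0.742, 0.671, 0.001, 0.0]
contact_force: [-0.2, 0.5, -0.4]
grip_width: 0.452
```

Request:
apply_moves([
  [[2.4,0,0,0,0],[2.4,0,0,0,0],[1.5,0,0,0,0],[1,0,0,0,0],[1,0,0,0,0],[1,0,0,0,0]],
], grip_force=30)

```text
t: 4.42
position: [0.5258, 0.3819, 0.0874]
tool_rot: [0.742, 0.671, 0.0, 0.0]
contact_force: [2.7, 0.9, 2.4]
grip_width: 0.205
```

```bash
python3 - <<'E'
from spin import *
s,R=st(); f=grab('top'); spindle(f)
E
```

```text
t 4.42 p [0.5258 0.3819 0.0874] xaxis deg 84.21 zax [ 9.e-04  2.e-04 -1.e+00] F [2.73 0.91 2.45] T [-0.16 -0.47  0.16] g 0.205 q [-0.1   0.66 -0.85  1.52  0.52  1.19 -1.14]
rod 59 (array([0.5072, 0.0728, 0.097 ]), np.float64(0.2021), np.float64(0.0012)) y 0.16627911432956852 0.24214249242621483
  return _methods._mean(a, axis=axis, dtype=dtype,
  ret = ret.dtype.type(ret / rcount)
Traceback (most recent call last):
  File "spin.py", line 6, in spindle
    r=cv2.minAreaRect((Q[:,:2]*1000).astype(np.float32)); print('handle',len(Q),r,np.median(Q[:,2]),'y',np.percentile(Q[:,1],[0,1,99,100]))
                                                                                                        ~~~~~~~~~~~~~^^^^^^^^^^^^^^^^^^^^^
IndexError: index -1 is out of bounds for axis 0 with size 0
```

Handle gripped (17.4 mm). I firm the grip and lift straight up.

Request:
apply_moves([
  [[1,0,0,0,0],[1,0,0,0,0],[1,0,0,-0.5,0],[1,0,0,-1.5,0],[1,0,0,-3,0],[1,0,0,-5,0],[1,0,0,-7,0],[1,0,0,-9,0],[1,0,0,-9,0],[1,0,0,-9,0]],
], grip_force=90)

```text
t: 5.3
position: [0.5254, 0.3826, 0.1792]
tool_rot: [0.742, 0.671, 0.001, 0.0]
contact_force: [-0.8, -0.2, -2.4]
grip_width: 0.191
```

Request:
apply_moves([
  [[1,-3,-0.5,0,-0.6],[1,-6,-1.1,0,-1.2],[1,-9,-1.6,0,-1.8],[1,-12,-2.1,0,-2.4],[1,-15,-2.7,0,-3],[1,-18,-3.2,0,-3.6],[1,-21,-3.8,0,-4.4],[1,-24,-4.3,0,-5.2],[1,-26.8,-4.8,0,-5.8],[1,-26.8,-4.8,0,-5.8]],
])

```text
t: 6.13
position: [0.4492, 0.1142, 0.176]
tool_rot: [0.709, 0.705, -0.002, 0.0]
contact_force: [0.7, -0.3, -0.6]
grip_width: 0.197
```

```bash
cat > rod.py <<'E'
from fit import *
def rod(ns=('top','scene'),zr=(.03,.25)):
    s,R=st(); p=s['position']; ax=-R[:,0]
    for n in ns:
        f=grab(n); C,H,S,V=masks(f); d=C-p; a=d@ax; l=d@R[:,1]; z=C[...,2]-(p[2]+.008)
        m=(a>.125)&(a<.225)&(abs(l)<.012)&(abs(z)<.015)&(S<70)&(V>100); m[:]=m
        if m.sum()<8: print(n,'few',m.sum()); continue
        A=np.c_[C[m]]; 
        tp=m&(a<.195); P=C[tp]
        if len(P)>8: print(n,len(P),'rod fit x,slope,z',*cyl(P,.004,[P[:,0].mean(),0,P[:,2].mean()-.003]))
        print(' nose y',A[:,1].min().round(4),'z slope',np.polyfit(a[tp],C[tp][:,2],1).round(4) if tp.sum()>8 else '')
E
python3 - <<'E'
from rod import *
rod()
f=load('top'); C=cloud(f); m=(C[...,0]>.38)&(C[...,0]<.52)&(C[...,1]>-.14)&(C[...,1]<.18)&(C[...,2]>.02)&(C[...,2]<.12)
print(m.sum(), C[m].min(0) if m.any() else '',C[m].max(0) if m.any() else '')
f=load('scene'); C=cloud(f); m=(C[...,0]>.38)&(C[...,0]<.52)&(C[...,1]>-.14)&(C[...,1]<.18)&(C[...,2]>.02)&(C[...,2]<.12)
print(m.sum(), C[m].min(0) if m.any() else '',C[m].max(0) if m.any() else '')
E
```

```text
t 6.13 p [0.4492 0.1142 0.176 ] xaxis deg 89.7 zax [-0.0025 -0.0038 -1.    ] F [ 0.67 -0.26 -0.57] T [ 0.06 -0.07  0.04] g 0.197 q [ 0.61  0.12 -1.    1.91  0.11  1.17 -0.43]
top 78 rod fit x,slope,z [0.4478 0.0189 0.1868] -0.0454 0.0012
 nose y -0.1022 z slope [0.024  0.1852]
scene 68 rod fit x,slope,z [0.4504 0.0037 0.1859] -0.0451 0.0008
 nose y -0.096 z slope [0.0115 0.1868]
16 [ 0.5075274  -0.03909376  0.02935727] [ 0.51892842 -0.02652896  0.04934399]
40 [0.38018931 0.11329393 0.04980473] [0.3887927  0.14996347 0.05542473]
```

Request:
apply_moves([
  [[1,0,0.1,2,-0.3],[1,0,0.1,4,-0.3],[1,0,0.1,6,-0.3],[1,0,0.1,8,-0.3],[1,0,0.1,10,-0.3],[1,0,0.1,11.5,-0.3],[1,0,0.1,12.7,-0.3],[1,0,0.1,12.7,-0.3],[1,0,0.1,12.7,-0.3],[1,0,0.1,12.7,-0.3]],
])

```text
t: 7.07
position: [0.4521, 0.1208, 0.0509]
tool_rot: [0.705, 0.709, 0.0, 0.0]
contact_force: [0.4, -0.3, -1.1]
grip_width: 0.199
```

```bash
python3 - <<'E'
from rod import *
rod()
for n in('top','scene'):
    f=load(n); C,H,S,V=masks(f); x,y,z=C[...,0],C[...,1],C[...,2]
    oc=(H>15)&(H<28)&(S>170)&(z>.05)&(z<.1)&(abs(y+.189)<.03)&(abs(x-.448)<.05)
    oc=cv2.erode(oc.astype(np.uint8),np.ones((3,3)))>0
    print(n,cyl(C[oc],.0225,[.448,0,.055]))
f=load('scene');u,v=map(int,pix(f,[.45,-.13,.055])); A=cv2.resize(f['frame'][v-45:v+45,u-60:u+60,::-1],(780,585),interpolation=2); cv2.imwrite('pics/pre.png',A)
E
```

```text
t 7.07 p [0.4521 0.1208 0.0509] xaxis deg 90.37 zax [ 9.e-04  5.e-04 -1.e+00] F [ 0.41 -0.35 -1.06] T [ 0.08 -0.01 -0.05] g 0.199 q [ 0.48  0.34 -0.93  2.03  0.34  0.93 -0.62]
top 71 rod fit x,slope,z [ 0.4525 -0.0298  0.0617] -0.0387 0.0011
 nose y -0.0966 z slope [-0.0116  0.0646]
scene 66 rod fit x,slope,z [ 0.4541 -0.0155  0.0598] -0.0392 0.0009
 nose y -0.0945 z slope [0.0006 0.0624]
top (array([0.4499, 0.0513, 0.0557]), np.float64(-0.1885), np.float64(0.0013))
scene (array([ 0.452 , -0.118 ,  0.0551]), np.float64(-0.189), np.float64(0.0011))
```

View pics/pre.png

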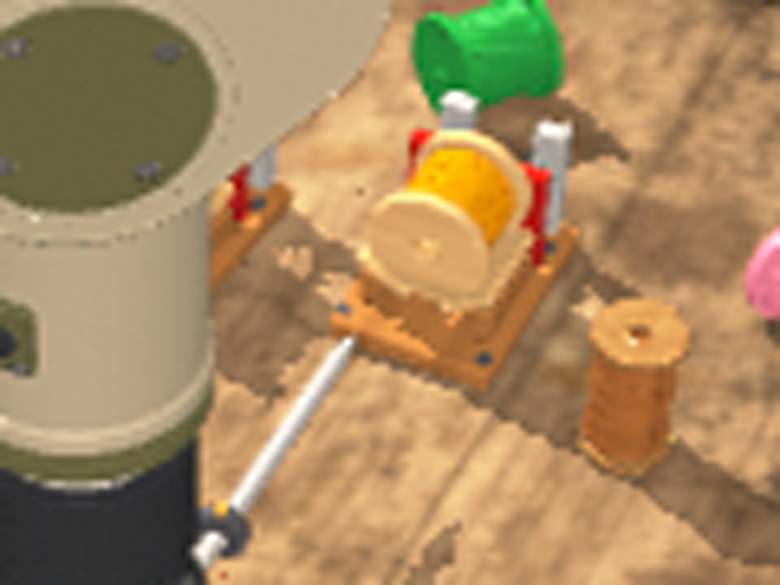

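Scene crop: the nose at (350,345) points at the spool's flange centre (430,245), and both the rod and the bore are visible. I make small corrections and let the arm settle.

Request:
apply_moves([
  [[1,0,-0.1,0.3,0.4],[1,0,-0.1,0.3,0.4],[1,0,-0.1,0.3,0.4],[1,0,-0.1,0.3,0.4],[1,0,-0.1,0.3,0.4]],
])

```text
t: 7.58
position: [0.4507, 0.12, 0.0472]
tool_rot: [0.708, 0.707, 0.0, 0.0]
contact_force: [-0.6, -0.4, -2.5]
grip_width: 0.193
```

```bash
python3 - <<'E'
from rod import *
rod()
E
```

```text
t 7.58 p [0.4507 0.12   0.0472] xaxis deg 89.92 zax [ 3.e-04 -1.e-04 -1.e+00] F [-0.63 -0.36 -2.46] T [0.02 0.05 0.04] g 0.193 q [ 0.48  0.34 -0.92  2.03  0.34  0.93 -0.63]
top 69 rod fit x,slope,z [ 0.4498 -0.0127  0.0568] -0.0404 0.001
 nose y -0.0969 z slope [0.0032 0.0586]
scene 65 rod fit x,slope,z [0.451  0.0231 0.0562] -0.0391 0.0009
 nose y -0.0946 z slope [0.0203 0.0557]
```

Request:
apply_moves([
  [[1,-1,0.03,0.08,0],[1,-2,0.03,0.08,0],[1,-3,0.03,0.08,0],[1,-4,0.03,0.08,0],[1,-5,0.03,0.08,0],[1,-6,0.03,0.08,0],[1,-7,0.03,0.08,0],[1,-7.8,0.03,0.08,0],[1,-8.5,0.03,0.08,0],[1,-8.5,0.03,0.08,0]],
])

```text
t: 8.52
position: [0.4508, 0.0332, 0.0462]
tool_rot: [0.708, 0.706, -0.0, 0.0]
contact_force: [-0.3, -1.2, -1.6]
grip_width: 0.194
```

```bash
python3 - <<'E'
from rod import *
rod()
for n in('top','scene'):
    f=load(n); C,H,S,V=masks(f); x,y,z=C[...,0],C[...,1],C[...,2]
    oc=(H>15)&(H<28)&(S>170)&(z>.05)&(z<.1)&(abs(y+.189)<.03)&(abs(x-.448)<.05)
    oc=cv2.erode(oc.astype(np.uint8),np.ones((3,3)))>0
    print(n,cyl(C[oc],.0225,[.448,0,.055]))
E
```

```text
t 8.52 p [0.4508 0.0332 0.0462] xaxis deg 89.8 zax [-2.e-04 -7.e-04 -1.e+00] F [-0.26 -1.24 -1.6 ] T [0.09 0.01 0.  ] g 0.194 q [ 0.66  0.3  -0.9   2.07  0.3   0.91 -0.42]
top 63 rod fit x,slope,z [0.4506 0.0123 0.0567] -0.1243 0.0012
 nose y -0.1638 z slope [0.0234 0.0546]
scene 55 rod fit x,slope,z [0.4509 0.0056 0.0554] -0.1268 0.0009
 nose y -0.1645 z slope [0.0157 0.0558]
top (array([ 0.4499, -0.0284,  0.0557]), np.float64(-0.1878), np.float64(0.0014))
scene (array([ 0.4521, -0.1195,  0.0549]), np.float64(-0.189), np.float64(0.0009))
```

The nose is about 20 mm inside the bore, with no force and the spool unmoved. I continue.

Request:
apply_moves([
  [[1,-1,0,0,-0.2],[1,-2,0,0,-0.2],[1,-3,0,0,-0.2],[1,-4,0,0,-0.2],[1,-5,0,0,-0.2],[1,-6,0,0,-0.2],[1,-7,0,0,-0.2],[1,-7.5,0,0,-0.2],[1,-7.5,0,0,-0.2],[1,-7.5,0,0,-0.2]],
])

```text
t: 9.45
position: [0.4507, -0.04, 0.0463]
tool_rot: [0.707, 0.708, 0.0, -0.0]
contact_force: [-0.6, 0.4, -1.0]
grip_width: 0.195
```

```bash
python3 - <<'E'
from rod import *
st()
for n in('top','scene'):
    f=grab(n); C,H,S,V=masks(f); x,y,z=C[...,0],C[...,1],C[...,2]
    oc=(H>15)&(H<28)&(S>170)&(z>.05)&(z<.1)&(abs(y+.189)<.04)&(abs(x-.448)<.05)
    oc=cv2.erode(oc.astype(np.uint8),np.ones((3,3)))>0
    print(n,cyl(C[oc],.0225,[.448,0,.055]))
    k=(abs(x-.451)<.014)&(y>-.16)&(y<-.05)&(z>.04)&(z<.075)&(V<100); print('collar',k.sum(),np.percentile(C[k][:,1],[0,10,50,90,100]).round(4) if k.any() else '')
    k=(abs(x-.451)<.004)&(y>-.175)&(y<-.15)&(z>.0785)&(z<.09); print('entry face',C[k][:,1].max() if k.any() else '')
f=load('scene');u,v=map(int,pix(f,[.45,-.16,.055])); A=cv2.resize(f['frame'][v-45:v+45,u-60:u+60,::-1],(780,585),interpolation=2); cv2.imwrite('pics/ins.png',A)
E
```

```text
t 9.45 p [ 0.4507 -0.04    0.0463] xaxis deg 90.09 zax [ 1.e-04  1.e-04 -1.e+00] F [-0.55  0.44 -1.04] T [ 0.14 -0.01  0.01] g 0.195 q [ 0.79  0.29 -0.87  2.07  0.29  0.9  -0.24]
top (array([ 0.4503, -0.0448,  0.0553]), np.float64(-0.1886), np.float64(0.0016))
collar 0 
entry face -0.16403616471024524
scene (array([ 0.4525, -0.0764,  0.0549]), np.float64(-0.1895), np.float64(0.0011))
collar 5 [-0.1393 -0.139  -0.1381 -0.135  -0.1334]
entry face -0.16236405978283697
```

View pics/ins.png

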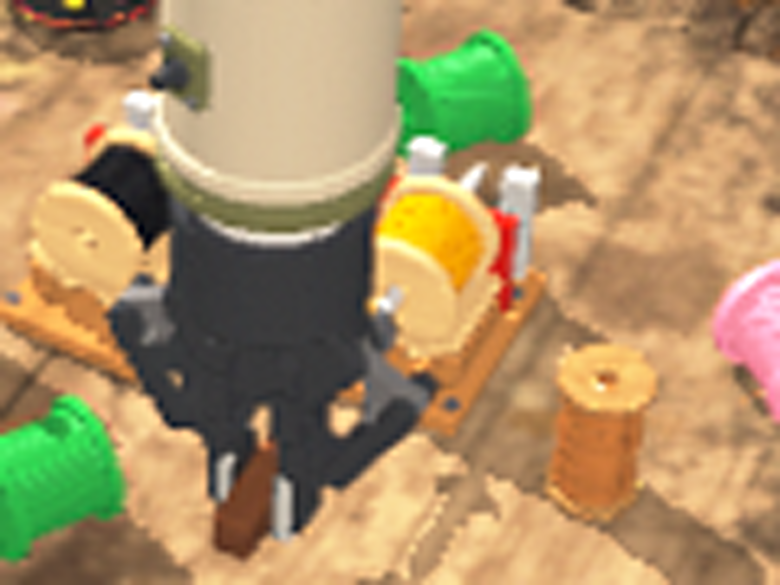

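Scene crop: the spindle passes through the spool, the nose emerges in the fork slot at (475,180), and the collar at (385,315) is short of the flange. I approach slowly.

Request:
apply_moves([
  [[1,-0.3,0,0,0],[1,-0.6,0,0,0],[1,-0.9,0,0,0],[1,-1.1,0,0,0],[1,-1.2,0,0,0],[1,-1.2,0,0,0]],
])

```text
t: 10.05
position: [0.4507, -0.0523, 0.0463]
tool_rot: [0.706, 0.708, -0.0, 0.0]
contact_force: [-0.1, -0.7, -1.0]
grip_width: 0.196
```

Request:
apply_moves([
  [[1,-0.05,0,0,0],[1,-0.1,0,0,0],[1,-0.15,0,0,0],[1,-0.2,0,0,0],[1,-0.2,0,0,0]],
])

```text
t: 10.47
position: [0.4507, -0.054, 0.0463]
tool_rot: [0.706, 0.708, -0.0, 0.0]
contact_force: [0.3, -0.2, -1.4]
grip_width: 0.193
```

Request:
apply_moves([
  [[1,-0.05,0,0,0],[1,-0.1,0,0,0],[1,-0.15,0,0,0],[1,-0.15,0,0,0]],
])

```text
t: 10.8
position: [0.4507, -0.0556, 0.0463]
tool_rot: [0.706, 0.708, -0.0, 0.0]
contact_force: [0.3, -0.1, -0.1]
grip_width: 0.193
```

Request:
apply_moves([
  [[1,-0.05,0,0,0],[1,-0.1,0,0,0],[1,-0.15,0,0,0],[1,-0.15,0,0,0]],
])

```text
t: 11.13
position: [0.4507, -0.0571, 0.0463]
tool_rot: [0.706, 0.708, -0.0, 0.0]
contact_force: [0.2, -0.2, -1.3]
grip_width: 0.196
```

Request:
apply_moves([
  [[1,-0.05,0,0,0],[1,-0.1,0,0,0],[1,-0.1,0,0,0],[1,-0.1,0,0,0]],
])

```text
t: 11.47
position: [0.4507, -0.0579, 0.0463]
tool_rot: [0.706, 0.708, 0.0, 0.0]
contact_force: [-1.0, 0.1, -0.9]
grip_width: 0.192
```

Request:
apply_moves([
  [[1,-0.05,0,0,0],[1,-0.1,0,0,0],[1,-0.1,0,0,0],[1,-0.1,0,0,0]],
])

```text
t: 11.8
position: [0.4507, -0.0584, 0.0463]
tool_rot: [0.706, 0.708, 0.0, -0.0]
contact_force: [-0.0, 4.9, -0.8]
grip_width: 0.193
```

Contact at 4.9 N. I go up in small steps.

Request:
apply_moves([
  [[1,-0.05,0,0,0],[1,-0.05,0,0,0],[1,-0.05,0,0,0]],
])

```text
t: 12.05
position: [0.4508, -0.0588, 0.0463]
tool_rot: [0.706, 0.708, 0.0, -0.0]
contact_force: [-0.7, 5.8, -0.1]
grip_width: 0.192
```

Request:
apply_moves([
  [[1,-0.03,0,0,0],[1,-0.03,0,0,0]],
])

```text
t: 12.22
position: [0.4507, -0.059, 0.0463]
tool_rot: [0.706, 0.708, 0.0, -0.0]
contact_force: [0.6, 6.3, -0.0]
grip_width: 0.197
```

Request:
apply_moves([
  [[1,-0.05,0,0,0],[1,-0.05,0,0,0],[1,-0.05,0,0,0]],
])

```text
t: 12.47
position: [0.4508, -0.0592, 0.0463]
tool_rot: [0.706, 0.708, 0.0, -0.0]
contact_force: [-1.2, 7.0, -0.2]
grip_width: 0.193
```

Request:
apply_moves([
  [[1,-0.04,0,0,0],[1,-0.04,0,0,0],[1,-0.04,0,0,0]],
])

```text
t: 12.72
position: [0.4507, -0.0594, 0.0463]
tool_rot: [0.706, 0.708, 0.0, -0.0]
contact_force: [-0.8, 9.1, -0.5]
grip_width: 0.197
```

Request:
apply_moves([
  [[1,-0.04,0,0,0],[1,-0.04,0,0,0],[1,-0.04,0,0,0]],
])

```text
t: 12.97
position: [0.4507, -0.0596, 0.0463]
tool_rot: [0.706, 0.708, 0.001, -0.001]
contact_force: [-1.2, 9.8, 1.0]
grip_width: 0.198
```

Request:
apply_moves([
  [[1,0,0,0,0],[1,0,0,0,0],[1,0,0,0,0],[1,0,0,0,0]],
])

```text
t: 13.3
position: [0.4508, -0.0595, 0.0463]
tool_rot: [0.706, 0.708, 0.001, -0.001]
contact_force: [-0.7, 9.2, 1.3]
grip_width: 0.192
```

Request:
apply_moves([
  [[1,-0.04,0,0,0],[1,-0.04,0,0,0],[1,-0.04,0,0,0],[1,-0.04,0,0,0]],
])

```text
t: 13.63
position: [0.4507, -0.0597, 0.0463]
tool_rot: [0.706, 0.708, 0.001, -0.001]
contact_force: [-0.9, 8.7, -0.1]
grip_width: 0.195
```

Request:
apply_moves([
  [[1,0,0,0,0],[1,0,0,0,0],[1,0,0,0,0],[1,0,0,0,0]],
])

```text
t: 13.97
position: [0.4507, -0.0597, 0.0463]
tool_rot: [0.706, 0.708, 0.001, -0.001]
contact_force: [-1.1, 10.6, 1.2]
grip_width: 0.193
```

Request:
apply_moves([
  [[1,0,0,0,0],[1,0,0,0,0],[1,0,0,0,0],[1,0,0,0,0]],
])

```text
t: 14.3
position: [0.4507, -0.0597, 0.0463]
tool_rot: [0.706, 0.708, 0.001, -0.001]
contact_force: [-0.8, 9.8, -0.1]
grip_width: 0.193
```

```bash
python3 - <<'E'
from st import *
for i in range(4): st(); grab('scene')
E
```

```text
t 14.3 p [ 0.4507 -0.0597  0.0463] xaxis deg 90.21 zax [-0.      0.0019 -1.    ] F [-0.82  9.79 -0.12] T [ 1.99  0.17 -0.15] g 0.193 q [ 0.83  0.3  -0.86  2.06  0.28  0.9  -0.19]
t 14.35 p [ 0.4507 -0.0597  0.0463] xaxis deg 90.2 zax [-0.      0.0018 -1.    ] F [-0.94 10.22  0.78] T [ 2.05  0.16 -0.15] g 0.196 q [ 0.83  0.3  -0.86  2.06  0.28  0.9  -0.19]
t 14.4 p [ 0.4507 -0.0597  0.0463] xaxis deg 90.2 zax [-0.      0.0018 -1.    ] F [-1.26 10.19 -0.07] T [ 2.04  0.26 -0.16] g 0.195 q [ 0.83  0.3  -0.86  2.06  0.28  0.9  -0.19]
t 14.45 p [ 0.4507 -0.0597  0.0463] xaxis deg 90.2 zax [-0.      0.0019 -1.    ] F [-0.98  9.38  0.2 ] T [ 2.03  0.17 -0.1 ] g 0.197 q [ 0.83  0.3  -0.86  2.06  0.28  0.9  -0.19]
```

About 10 N held for well over half a second. I ease off, then lift gently.

Request:
apply_moves([
  [[1,0.1,0,0,0],[1,0.2,0,0,0],[1,0.3,0,0,0],[1,0.38,0,0,0],[1,0.38,0,0,0]],
])

```text
t: 14.92
position: [0.4508, -0.058, 0.0463]
tool_rot: [0.706, 0.708, -0.0, 0.0]
contact_force: [0.3, 1.6, -0.8]
grip_width: 0.197
```

Request:
apply_moves([
  [[1,0.08,0,0,0],[1,0.08,0,-0.1,0],[1,0.08,0,-0.2,0],[1,0.08,0,-0.3,0],[1,0.08,0,-0.45,0],[1,0.08,0,-0.6,0],[1,0.08,0,-0.8,0],[1,0.08,0,-1,0],[1,0.08,0,-1.1,0],[1,0.08,0,-1.1,0]],
])

```text
t: 15.75
position: [0.4509, -0.0569, 0.0576]
tool_rot: [0.706, 0.708, 0.0, 0.0]
contact_force: [-1.1, -0.3, -1.3]
grip_width: 0.191
```

```bash
cat > spl.py <<'E'
from rod import *
def spl(ns=('top','scene')):
    s,R=st(); p=s['position']
    for n in ns:
        f=grab(n); C,H,S,V=masks(f); d=C-p; a=d@-R[:,0]; l=d@R[:,1]; z=C[...,2]-p[2]
        m=(H>15)&(H<28)&(S>170)&(a>.08)&(a<.2)&(abs(l)<.03)&(abs(z)<.05)
        k,L,stt,ce=cv2.connectedComponentsWithStats(m.astype(np.uint8))
        if k<2: print(n,'none'); continue
        q=cv2.erode((L==1+np.argmax(stt[1:,4])).astype(np.uint8),np.ones((3,3)))>0
        print(n,q.sum(),'thread a range',np.percentile(a[q],[2,98]).round(4),'mid lateral',l[q].mean().round(4),'top z',C[q][:,2].max().round(4),'z-slope',np.polyfit(a[q],C[q][:,2],1)[0].round(3))
E
python3 - <<'E'
from spl import *
spl()
E
```

```text
t 15.75 p [ 0.4509 -0.0569  0.0576] xaxis deg 90.12 zax [ 5.e-04 -3.e-04 -1.e+00] F [-1.06 -0.32 -1.34] T [0.14 0.01 0.04] g 0.191 q [ 0.83  0.27 -0.87  2.06  0.26  0.92 -0.18]
top 83 thread a range [0.1268 0.1457] mid lateral -0.0009 top z 0.0897 z-slope 0.014
scene 62 thread a range [0.123  0.1444] mid lateral -0.0087 top z 0.0874 z-slope 0.004
```

Spool lifted about 10 mm on the rod and level. I continue up.

Request:
apply_moves([
  [[1,0,0,-0.3,0],[1,0,0,-0.8,0],[1,0,0,-1.6,0],[1,0,0,-2.6,0],[1,0,0,-3.8,0],[1,0,0,-5,0],[1,0,0,-6.2,0],[1,0,0,-7.4,0],[1,0,0,-8.4,0],[1,0,0,-9.2,0]],
])

```text
t: 16.68
position: [0.451, -0.0569, 0.1508]
tool_rot: [0.706, 0.708, 0.0, 0.001]
contact_force: [-0.3, -0.4, -1.2]
grip_width: 0.194
```

Request:
apply_moves([
  [[1,0,0,-0.8,0],[1,0,0,-1.5,0],[1,0,0,-2.1,0],[1,0,0,-2.6,0],[1,0,0,-2.9,0],[1,0,0,-3,0],[1,0,0,-3,0]],
])

```text
t: 17.27
position: [0.4507, -0.0568, 0.1793]
tool_rot: [0.706, 0.708, -0.0, -0.0]
contact_force: [-0.3, -0.6, -1.7]
grip_width: 0.191
```

```bash
python3 - <<'E'
from spl import *
spl(); rod(('scene',))
E
```

```text
t 17.27 p [ 0.4507 -0.0568  0.1793] xaxis deg 90.13 zax [-0.  0. -1.] F [-0.27 -0.58 -1.72] T [ 0.11  0.05 -0.04] g 0.191 q [ 0.93  0.07 -0.92  1.94  0.06  1.17 -0.01]
top 112 thread a range [0.1241 0.147 ] mid lateral -0.0018 top z 0.2114 z-slope -0.017
scene 62 thread a range [0.121  0.1433] mid lateral -0.011 top z 0.2098 z-slope -0.057
t 17.37 p [ 0.4505 -0.0568  0.179 ] xaxis deg 90.12 zax [-5.e-04  1.e-04 -1.e+00] F [-0.96  0.08 -1.47] T [0.15 0.01 0.04] g 0.194 q [ 0.93  0.07 -0.92  1.94  0.06  1.17 -0.01]
scene 11 rod fit x,slope,z [ 0.4509 -0.0917  0.1878] -0.2445 0.0007
 nose y -0.269 z slope [0.0031 0.1905]
```

Request:
apply_moves([
  [[1,0.3,0.05,0,0],[1,0.9,0.16,0,0.1],[1,1.9,0.33,0,0.2],[1,3.3,0.57,0,0.4],[1,5.1,0.88,0,0.7],[1,7.3,1.26,0,1],[1,9.9,1.71,0,1.3],[1,12.7,2.2,0,1.7],[1,15.5,2.68,0,2.1],[1,18.3,3.17,0,2.5]],
])

```text
t: 18.25
position: [0.482, 0.1281, 0.1793]
tool_rot: [0.722, 0.692, 0.0, 0.0]
contact_force: [-0.1, 0.2, -1.4]
grip_width: 0.194
```

```bash
python3 - <<'E'
from spl import *
s,R=st()
E
```

```text
t 18.25 p [0.482  0.1281 0.1793] xaxis deg 87.59 zax [ 4.e-04  1.e-04 -1.e+00] F [-0.12  0.2  -1.45] T [ 0.19 -0.02 -0.  ] g 0.194 q [ 0.59  0.24 -1.04  1.83  0.22  1.2  -0.56]
```

Request:
apply_moves([
  [[1,2.2,0.28,0,0.3],[1,4.6,0.6,0,0.6],[1,7.2,0.93,0,1],[1,9.8,1.27,0,1.3],[1,12.4,1.6,0,1.7],[1,15,1.94,0,2],[1,17.4,2.25,0,2.3],[1,19.6,2.54,0,2.6],[1,21.5,2.79,0,2.9],[1,23,2.98,0,3.1]],
])

```text
t: 19.08
position: [0.5207, 0.3573, 0.1789]
tool_rot: [0.74, 0.673, 0.0, -0.001]
contact_force: [-0.2, -0.6, -0.8]
grip_width: 0.197
```

Request:
apply_moves([
  [[1,1.1,0.14,0,0.1],[1,1.9,0.25,0,0.2],[1,2.3,0.3,0,0.3],[1,2.5,0.32,0,0.3],[1,2.5,0.32,0,0.3],[1,2.5,0.32,0,0.3],[1,2.5,0.32,0,0.3]],
])

```text
t: 19.67
position: [0.5272, 0.3786, 0.1793]
tool_rot: [0.742, 0.67, -0.0, 0.0]
contact_force: [0.0, 0.7, -2.7]
grip_width: 0.198
```

```bash
python3 - <<'E'
from spl import *
spl(); 
import rod as r
r.rod()
f=load('scene');u,v=map(int,pix(f,[.51,.27,.12])); A=cv2.resize(f['frame'][v-75:v+75,max(u-100,0):u+100,::-1],(780,585),interpolation=2); cv2.imwrite('pics/over.png',A)
E
```

```text
t 19.67 p [0.5272 0.3786 0.1793] xaxis deg 84.17 zax [ 3.e-04 -5.e-04 -1.e+00] F [ 0.03  0.67 -2.74] T [0.16 0.02 0.04] g 0.198 q [-0.04  0.6  -0.94  1.44  0.49  1.35 -1.1 ]
top 50 thread a range [0.1171 0.1457] mid lateral 0.0082 top z 0.2116 z-slope 0.135
scene 257 thread a range [0.1163 0.1453] mid lateral -0.009 top z 0.2118 z-slope -0.021
t 19.77 p [0.5271 0.3787 0.1794] xaxis deg 84.18 zax [ 3.e-04 -4.e-04 -1.e+00] F [-0.24 -0.11 -1.43] T [ 0.17 -0.02 -0.01] g 0.193 q [-0.04  0.6  -0.94  1.44  0.49  1.35 -1.1 ]
top 39 rod fit x,slope,z [0.5096 0.0431 0.1887] 0.2054 0.0016
 nose y 0.1634 z slope [0.0271 0.1861]
scene 44 rod fit x,slope,z [0.5092 0.0669 0.1879] 0.1991 0.0007
 nose y 0.1659 z slope [0.0134 0.1885]
```

View pics/over.png

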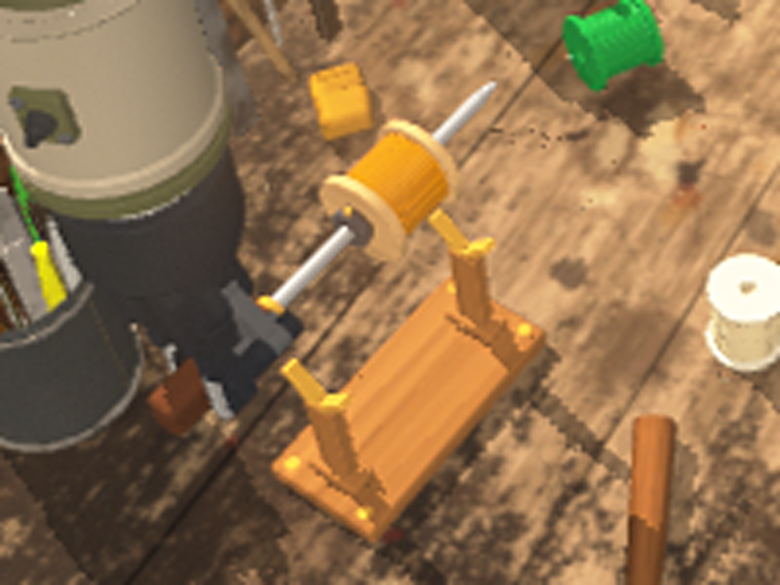

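Scene crop: the spool sits against the collar (355,225) on the spindle above the stand. I align and lower.

Request:
apply_moves([
  [[1,0.15,-0.1,0.3,0],[1,0.31,-0.17,1,0],[1,0.31,-0.17,2,0],[1,0.31,-0.17,3.2,0],[1,0.31,-0.17,4.4,0],[1,0.31,-0.17,5.6,0],[1,0.31,-0.17,6.8,0],[1,0.31,-0.17,7.6,0],[1,0.31,-0.17,8,0],[1,0.31,-0.17,8,0]],
])

```text
t: 20.7
position: [0.5251, 0.3823, 0.098]
tool_rot: [0.742, 0.671, -0.001, -0.0]
contact_force: [-0.4, -1.0, -1.4]
grip_width: 0.195
```

Request:
apply_moves([
  [[1,0,0,0.1,0],[1,0,0,0.2,0],[1,0,0,0.3,0],[1,0,0,0.4,0],[1,0,0,0.5,0],[1,0,0,0.6,0],[1,0,0,0.7,0],[1,0,0,0.8,0],[1,0,0,0.8,0]],
])

```text
t: 21.45
position: [0.5254, 0.3825, 0.091]
tool_rot: [0.742, 0.671, -0.0, 0.0]
contact_force: [-0.9, -0.0, -0.7]
grip_width: 0.197
```

```bash
python3 - <<'E'
from spl import *
import rod as r
spl(('scene',)); r.rod(('scene','top'))
E
```

```text
t 21.45 p [0.5254 0.3825 0.091 ] xaxis deg 84.23 zax [-2.e-04 -3.e-04 -1.e+00] F [-0.91 -0.01 -0.69] T [ 0.09  0.02 -0.01] g 0.197 q [-0.07  0.68 -0.89  1.52  0.55  1.21 -1.15]
scene 228 thread a range [0.1165 0.1448] mid lateral -0.0077 top z 0.1226 z-slope -0.024
t 21.5 p [0.5255 0.3826 0.0911] xaxis deg 84.23 zax [-1.e-04 -2.e-04 -1.e+00] F [ 0.34 -0.47 -1.72] T [ 0.15 -0.01 -0.03] g 0.196 q [-0.07  0.68 -0.89  1.52  0.55  1.21 -1.15]
scene 41 rod fit x,slope,z [0.5079 0.0136 0.0994] 0.2035 0.0011
 nose y 0.1672 z slope [-0.0061  0.1034]
top 33 rod fit x,slope,z [0.507  0.1311 0.1001] 0.2057 0.0018
 nose y 0.166 z slope [0.0126 0.0995]
```

Request:
apply_moves([
  [[1,0,0,0.1,0],[1,0,0,0.2,0],[1,0,0,0.2,0],[1,0,0,0.2,0]],
])

```text
t: 21.93
position: [0.5255, 0.3826, 0.0892]
tool_rot: [0.742, 0.671, -0.0, 0.0]
contact_force: [-0.6, 0.8, -1.4]
grip_width: 0.194
```

Request:
apply_moves([
  [[1,0,0,0.05,0],[1,0,0,0.1,0],[1,0,0,0.1,0],[1,0,0,0.1,0]],
])

```text
t: 22.27
position: [0.5256, 0.3827, 0.0883]
tool_rot: [0.742, 0.671, 0.0, 0.0]
contact_force: [1.2, 0.3, -1.3]
grip_width: 0.193
```

Request:
apply_moves([
  [[1,0,0,0.05,0],[1,0,0,0.05,0],[1,0,0,0.05,0]],
])

```text
t: 22.52
position: [0.5258, 0.3827, 0.088]
tool_rot: [0.742, 0.671, 0.0, 0.0]
contact_force: [1.6, 0.7, 0.2]
grip_width: 0.192
```

```bash
python3 - <<'E'
from st import *
st()
E
```

```text
t 22.52 p [0.5258 0.3827 0.088 ] xaxis deg 84.22 zax [ 6.e-04  1.e-04 -1.e+00] F [1.58 0.65 0.24] T [ 0.04 -0.11  0.05] g 0.192 q [-0.07  0.68 -0.89  1.52  0.55  1.21 -1.16]
```

Request:
apply_moves([
  [[1,-0.05,0,0.04,0],[1,-0.05,0,0.08,0],[1,-0.05,0,0.08,0]],
])

```text
t: 22.77
position: [0.5259, 0.3824, 0.0875]
tool_rot: [0.742, 0.671, 0.001, 0.0]
contact_force: [1.8, 0.5, 3.7]
grip_width: 0.196
```

Request:
apply_moves([
  [[1,0,0,0.04,0],[1,0,0,0.06,0],[1,0,0,0.06,0],[1,0,0,0.06,0]],
])

```text
t: 23.1
position: [0.526, 0.3824, 0.0871]
tool_rot: [0.742, 0.671, 0.001, 0.0]
contact_force: [2.3, 0.5, 5.6]
grip_width: 0.19
```

```bash
python3 - <<'E'
from spl import *
import rod as r
spl(('scene',)); r.rod(('scene',))
E
```

```text
t 23.1 p [0.526  0.3824 0.0871] xaxis deg 84.22 zax [ 1.4e-03  5.0e-04 -1.0e+00] F [2.33 0.47 5.59] T [-0.19 -0.38  0.13] g 0.19 q [-0.07  0.68 -0.89  1.52  0.55  1.2  -1.16]
scene 229 thread a range [0.1167 0.1454] mid lateral -0.0079 top z 0.1185 z-slope 0.032
t 23.15 p [0.5261 0.3823 0.0871] xaxis deg 84.21 zax [ 1.4e-03  5.0e-04 -1.0e+00] F [2.51 1.14 6.02] T [-0.21 -0.47  0.11] g 0.193 q [-0.07  0.68 -0.89  1.52  0.55  1.2  -1.16]
scene 43 rod fit x,slope,z [0.509  0.1103 0.0965] 0.2035 0.001
 nose y 0.1682 z slope [0.0194 0.0958]
```

Seated: the heights match the pick-up. I relax the preload, then open slowly.

Request:
apply_moves([
  [[1,0,0.03,-0.04,0],[1,0,0.05,-0.07,0],[1,0,0.05,-0.07,0],[1,0,0.05,-0.07,0]],
], grip_force=20)

```text
t: 23.53
position: [0.5261, 0.3823, 0.0872]
tool_rot: [0.742, 0.671, 0.0, 0.0]
contact_force: [2.4, 1.8, 3.2]
grip_width: 0.197
```

Request:
apply_moves([
  [[1.8,0,0,0,0],[1.9,0,0,0,0],[2,0,0,0,0],[2.2,0,0,0,0],[2.5,0,0,0,0],[3,0,0,0,0],[4,0,0,0,0],[5,0,0,0,0],[6,0,0,0,0],[6,0,0,0,0]],
])

```text
t: 24.37
position: [0.5259, 0.3821, 0.0871]
tool_rot: [0.742, 0.671, -0.0, 0.0]
contact_force: [0.0, -0.7, 0.3]
grip_width: 0.701
```

```bash
python3 - <<'E'
from spl import *
import rod as r
spl(('scene',)); r.rod(('scene',))
E
```

```text
t 24.37 p [0.5259 0.3821 0.0871] xaxis deg 84.23 zax [ 0.e+00 -1.e-04 -1.e+00] F [ 0.05 -0.69  0.27] T [-0.07 -0.03  0.01] g 0.701 q [-0.07  0.68 -0.89  1.52  0.55  1.21 -1.15]
scene 221 thread a range [0.1169 0.1456] mid lateral -0.0077 top z 0.1186 z-slope -0.012
t 24.42 p [0.526  0.3821 0.0871] xaxis deg 84.22 zax [ 0.e+00 -1.e-04 -1.e+00] F [-0.17  0.23  0.92] T [0.01 0.04 0.  ] g 0.702 q [-0.07  0.68 -0.89  1.52  0.55  1.21 -1.15]
scene 45 rod fit x,slope,z [0.5084 0.1189 0.0957] 0.2024 0.0009
 nose y 0.1671 z slope [-0.0228  0.102 ]
```

Released, and everything stays put. I retreat straight up.

Request:
apply_moves([
  [[6,0,0,-1,0],[6,0,0,-3,0],[6,0,0,-5,0],[6,0,0,-8,0],[6,0,0,-11,0],[6,0,0,-14,0],[6,0,0,-17,0],[6,0,0,-19,0],[6,0,0,-20,0],[6,0,0,-20,0]],
])

```text
t: 25.3
position: [0.5262, 0.3829, 0.2898]
tool_rot: [0.742, 0.671, 0.002, 0.0]
contact_force: [-0.0, 0.9, 0.5]
grip_width: 0.705
```

Request:
apply_moves([
  [[6,-4,0,0,0],[6,-8,-2,0,0],[6,-12,-4,0,0],[6,-16,-6,0,0],[6,-20,-8,0,0],[6,-24,-10,0,0],[6,-27,-12,0,0],[6,-29,-12,0,0],[6,-29,-12,0,0],[6,-29,-12,0,0]],
])

```text
t: 26.13
position: [0.3767, 0.1034, 0.2862]
tool_rot: [0.744, 0.669, -0.001, 0.001]
contact_force: [0.8, 0.3, 0.1]
grip_width: 0.704
```

```bash
python3 - <<'E'
from fit import *
st()
for n in('scene','top'):
    f=grab(n); C,H,S,V=masks(f); x,y,z=C[...,0],C[...,1],C[...,2]
    L=abs(x-.51-.1*(y-.25))
    rod=(L<.012)&(y>.16)&(y<.34)&(z>.085)&(z<.105)&(S<60)&(V>110); P=C[rod]; print(n,'rod',len(P),cyl(P,.004,[.51,.1,.095]) if len(P)>9 else '','nose y',P[:,1].min() if len(P) else '')
    hd=(L<.02)&(y>.345)&(y<.44)&(z>.09)&(z<.115); Q=C[hd]; print('handle',len(Q),'top z',np.median(Q[:,2]).round(4),'end y',Q[:,1].max().round(4))if hd.any() else print('no handle')
    t=(H>15)&(H<28)&(S>170)&(L<.03)&(y>.17)&(y<.33)&(z>.09)&(z<.13); Q=C[t]; print('thread',len(Q),Q.mean(0).round(4),np.percentile(Q[:,1],[2,98]).round(4),Q[:,2].max().round(4))
a=load('scene')
save(a,'fin',None,1.5)
E
```

```text
t 26.13 p [0.3767 0.1034 0.2862] xaxis deg 83.92 zax [-1.0e-04 -1.9e-03 -1.0e+00] F [0.83 0.26 0.08] T [0.09 0.02 0.01] g 0.704 q [ 0.69 -0.27 -0.88  1.91 -0.21  1.41 -0.25]
scene rod 149 (array([0.5149, 0.1025, 0.0953]), np.float64(0.2675), np.float64(0.0011)) nose y 0.16961883087339158
handle 409 top z 0.1047 end y 0.4147
thread 419 [0.5093 0.2559 0.1074] [0.2032 0.328 ] 0.1187
top rod 98 (array([0.5125, 0.0896, 0.096 ]), np.float64(0.2526), np.float64(0.0012)) nose y 0.16654032366080415
handle 155 top z 0.1052 end y 0.4109
thread 219 [0.5147 0.2595 0.1095] [0.2009 0.328 ] 0.1188
```

View pics/fin.png

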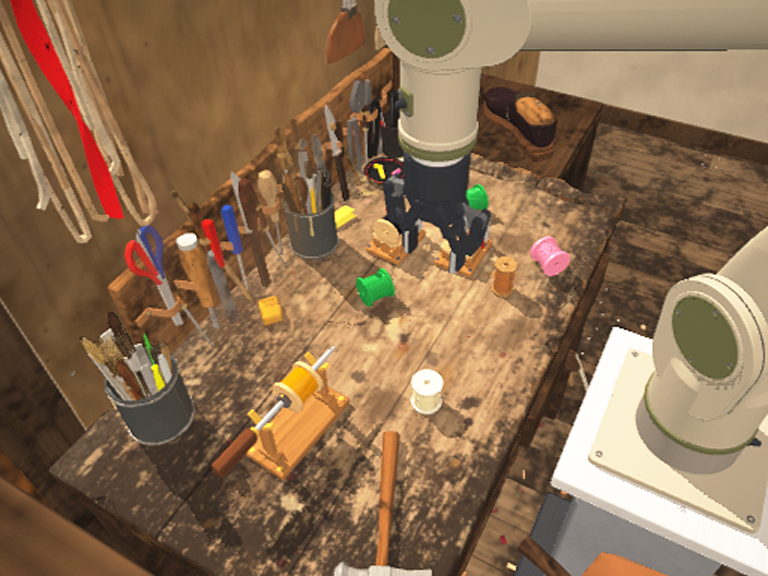

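Final view: the spindle lies in both notches, with the handle at (235,450) and the nose at (332,350). The spool hangs at (297,383) between the posts, and the bystanders are unmoved. I hand the job in.

```bash
python3 -c "
from workcell import bot
print(bot.job_done())"
```

```text
the job is handed in; nothing more can be done
None
```

The spindle is back in both notches of the stand with the ochre spool hanging between the posts. The job was handed in at about 26 s.

- **Pressing the stop:** I threaded the spindle through the ochre spool until the collar pressed it against the red stop. The wrist force then read 8.7 to 10.6 N for about 1.5 s. The highest reading between moves was 10.6 N; I had no readings within a move. The force at the stop itself was not measured separately.
- **Lift and hang:** I lifted the spool straight out and lowered the spindle into the notches. The most force I saw there was about 6 N. I then opened the gripper and backed away.
- **Last checks:** The rod axis was at z = 95–96 mm. The handle end and nose were within about 3 mm of where they started, except that the top camera put the handle end about 4 mm short of the scene camera's reading. The spool was against the collar, clear of both posts and the base.
- **Other things:** The black spool was partly hidden by the gripper in the last picture, so I could not see all of it. The arm never touched it. The other objects looked unmoved.

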